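Restart the dosing unit under its swivel cover

ROBOT

A 6-joint arm with a two-finger parallel gripper is mounted at the origin on the work surface. World frame = base frame: x ahead of the robot, y to its left, z up, the work surface at z = 0. Lengths are in mm, angles in rad, forces in N, time in s.
With the tool pointing down it reaches from about 325 to 925 mm from the base axis. Payload 3.1 kg.
Tool frame: the origin (TCP) lies on the centre line of the jaws, within the pads' length; the fingertips stand tip_reach ahead of it and the grasp point (between the pads) lies 3 mm ahead of it (tip_reach is the distance from the TCP to the fingertips, in mm); z points along the fingers, y is the line along which they close (so a half turn about z gives the same grasp; the last joint's range is limited). The gripper opens to 85 mm and grips with 20 to 120 N. Pads are 22 mm wide; open, the fingers measure 114 mm over their backs; the gripper's body (76 mm by 85 mm) begins 54 mm behind the grasp point. The pads swing forward as they close: fully open they stand 13 mm farther back than shut.
Start: joints at [1.007, 0.217, 1.613, -0, 1.311, -0.112], TCP at [272.85, 562.31, 253.3] pointing down, gripper open.
Joint ranges: [-2.75, 2.75], [-0.78, 2.1], [0.31, 2.55], [-1.13, 4.27], [0.13, 2.63], [-2.58, 2.58]. Speed limits (rad/s): [2.79, 2.79, 3.14, 3.14, 3.14, 3.14].

INTERFACE

Orientations are given as a unit quaternion [x, y, z, w].
In Python, from workcell import * gives the robot as it stands. The module is installed in compiled form; this text tells all that it offers.
- The arm moves only by the tool arm_command, never from a script. Its argument "moves" is a list of rows, each a list of 4 numbers: the shift along the world's x, y, z in m, then the turn about the world's z in rad. A call has 1 to 5 rows; each row shifts and turns the commanded pose from where the row before left it; what a row does not reach is not made up. A row lasts 1/12 s, in which the tool goes at most 41.7 mm and 7.16 degrees, less where a joint would pass 70% of its speed; a pose out of reach is approached as far as the arm can. A call is refused whole if a number of a shift passes 0.0417 or a number of a turn 0.125, either way. A call with a gripper value outside its range is refused whole. "hand" is the opening, from -1 (shut) to 1 (fully open), so that 0 is half open, set as the call begins (left out, the last holds). The fingers move at their own pace and stop on an object; the grip force is fixed at half the most. Time passes only in rows, so rows that do not move let the fingers close. It gives the time, the measured TCP pose, the force, the opening and the grip force at its end, in the units of the state.
- sense(): the state, without advancing time (a new reading comes with each control period).
- get_image(name): name is "scene" or "top"; returns a dict with "image" (400x640x3 uint8, red, green, blue), "fx", "fy", "cx", "cy" (pixels), "R" (3x3) and "t" (3): a world point X has camera coordinates R X + t. Camera axes: x right, y down, z forward; pixel columns grow to the right and rows downward; lengths in mm; the calibration is good to about 2 mm. A picture is of the moment at which its call begins. There is no depth.
- close_job(): hands the job in; it is judged then, once.
The state is a dict: "time_s": time; "joints": joint angles; "qvel": joint speeds; "tau": joint torques, N m; "tool_pos": TCP position; "tool_rot": TCP orientation; "wrist_force": force on the tool from outside, world axes, zero at the start; "ft_torque": the same for the moment, N m; "finger_gap": finger opening in mm; "gripper_force": force on a finger pad.
Only numpy, scipy, OpenCV 4.12 (cv2) and the standard library are available. Lean on these libraries where they do the work, as an engineer would, in place of code of your own. Each camera call takes 0.05 s, during which the arm holds its last target. There are 200 camera calls.

TASK

Restart the dosing unit: its red button is in the port under the round swivel cover. First take the steel dye pot off the unit's deck and set it down gently, upright, on the yellow pad in the pot tray; then push the cover's blue lip so that the cover swivels round its pivot screw to the side where the pot stood and the port is fully uncovered, press the red button all the way down, and push the cover back until the port is completely covered again. Leave the glass jar on the deck, the pots in the tray and everything else on the table where they are.

Things in the scene. Friction and masses are not known exactly. Their poses are not given: they have to be found in the camera images.
- unit: grey sheet-steel dosing unit fixed to the table, 220 (its x) by 270 (its y) by 90 mm high; origin at the centre of its underside; its x points away from the robot (turned by up to 0.35 rad), z up. Its flat steel deck is the top face, at z = 90 mm. The dye pot stands on the deck to one side of the cover (at about y = +92 or -92 mm in this frame) and the glass jar to the other; which is where varies
- port (a point): centre of the round port (72 mm diameter) in the unit's deck, at deck height, 78 mm from the pivot towards the unit's -x. Only the sunken red button is below it
- pivot (a point): axis of the cover's pivot screw, at deck height; the screw head (16 mm diameter) stands 12 mm above the deck. The cover is a brass plate, its top face 6 mm above the deck: a disc of 92 mm diameter centred 78 mm from the pivot, with a 36 mm wide arm to the pivot
- cover (a joint): swivel angle of the cover about the upright pivot screw, rad, from -1.55 to 1.55 (stops). 0: the cover's disc is centred on the port. Positive moves disc and lip to the unit's -y side (anticlockwise from above), negative to its +y side. Port fully uncovered beyond 1.11 either way, fully covered within 0.12 of 0. Starts within 0.1 of 0. Friction: stays where left; 1.2 N at the lip moves it.
- lip (a point): on the blue upright lip of the cover, which stands along the line from the pivot through the disc's centre, from 90 to 124 mm from the pivot; 5 mm thick, its top 30 mm above the deck (24 mm above the cover's face). The point is at the middle of its top edge, 107 mm from the pivot; it moves with the cover. Push the lip's flat sides to swivel the cover
- button (a joint): travel of the red push button, m: 0 up, 0.006 fully down; springs back; fully down takes 5 N. Pressed when beyond 0.0045
- button_top (a point): centre of the top of the red push button (32 mm diameter), pressed straight down; it lies sunken in the centre of the port, 14 mm below the deck
- pot: the dye pot to move, standing on the unit's deck: sealed stainless dye pot, 52 mm diameter and 60 mm high, with a black cylindrical cap on top (30 mm diameter, from 60 to 88 mm height) that is the thing to grip; 0.15 to 0.3 kg; origin at the centre of its underside, z up
- jar: fragile amber glass jar with a white cap on the unit's deck, 52 mm diameter, 58 mm high; origin at the centre of its underside. Must not be moved
- tray: low aluminium tray fixed to the table left or right of the unit, 260 mm (its x) by 100 mm (its y), walls 18 mm high and 4 mm thick; origin at the centre of its underside; inner floor 4 mm above the table. It has three places in a row along its x, 78 mm apart: two hold pots, one is free
- pad: thin yellow round pad, 62 mm diameter, marking the free place on the tray's inner floor; origin at its centre, on the floor, so that a pot standing on it has its origin at the same height (within 2 mm)
- pot_b: a bystander in the tray: sealed stainless dye pot, 52 mm diameter and 60 mm high, with a black cylindrical cap on top (30 mm diameter, from 60 to 88 mm height) that is the thing to grip; 0.15 to 0.3 kg; origin at the centre of its underside, z up
- pot_c: a bystander in the tray: sealed stainless dye pot, 52 mm diameter and 60 mm high, with a black cylindrical cap on top (30 mm diameter, from 60 to 88 mm height) that is the thing to grip; 0.15 to 0.3 kg; origin at the centre of its underside, z up
- rack: fixed white rack of capped sample tubes on the side opposite the tray, 240 by 90 mm, 121 mm high; origin at the centre of its underside
- bottle_a: bystander: amber glass bottle, black cap, 64 mm diameter, 130 mm high, behind the unit; origin at the centre of its underside
- bottle_b: bystander: amber glass bottle, white cap, 64 mm diameter, 130 mm high, behind the unit; origin at the centre of its underside
- beaker: bystander: white ceramic mug, 68 mm diameter, 85 mm high; origin at the centre of its underside
- wrench: bystander: steel wrench, 160 mm long, lying flat behind the unit; origin at its middle
- tin: bystander: steel can with a green label, 70 mm diameter, 70 mm high; origin at the centre of its underside

How it is judged:
By the outcome, as a careful person would: the job done as asked, in the order asked, and still so for the second after the job is handed in, with the robot touching nothing.
It also fails if it takes over 67 s, if anything falls off the work surface, if the arm or the gripper's body presses on something with over 40 N, if the wrist force passes 120 N, or if a joint passes its speed limit or range.

## Working session

There is one attempt and no reset: what is moved stays moved. The work goes in short steps, Python scripts to look and compute and a tool call to move; the robot and the scene stay as the last step left them, time stands still between calls to the robot, and variables do not carry over. Pictures are saved under pics/ and viewed, at most 10 in all, crops included, and the job is handed in when it is done.

Besides the shell and the picture viewer there is one more tool, called as name([rows], argument=value, ...), one row to a line, values as JSON. arm_command: Moves the arm, as the interface text tells. Its arguments: {"type":"object","properties":{"moves":{"type":"array"},"hand":{"type":"number"}},"required":["moves"]}

```bash
mkdir -p pics
cat > h.py <<'E'
from workcell import *
import numpy as np, cv2
def snap(name,f):
    d=get_image(name); np.savez('cam_'+name,**{k:d[k] for k in('fx','fy','cx','cy','R','t')})
    cv2.imwrite('pics/'+f,d['image'][:,:,::-1]); return d
def ray(d,u,v,z):
    R=np.array(d['R']);t=np.array(d['t']);C=-R.T@t
    r=R.T@np.array([(u-float(d['cx']))/float(d['fx']),(v-float(d['cy']))/float(d['fy']),1])
    return C+r*(z-C[2])/r[2]
def proj(d,X):
    c=np.array(d['R'])@np.array(X,float)+np.array(d['t']);return c[0]/c[2]*float(d['fx'])+float(d['cx']),c[1]/c[2]*float(d['fy'])+float(d['cy'])
def cam(n): return np.load('cam_'+n+'.npz')
E
python3 - <<'E'
from h import *
for n in('top','scene'):
    d=snap(n,n+'0.png');print(n,d['fx'],d['cx'],d['cy'],-np.array(d['R']).T@d['t'])
print(sense())
E
```

```text
top 423.84915493331295 323.34608454178203 201.36902223941098 [ 362.96588875   10.05316847 1317.58769334]
scene 408.8047652072757 320.7846970614088 202.04035307460532 [1127.56555013  382.95283407 1108.01259998]
{'time_s': 0.1, 'joints': array([ 1.00682689e+00,  2.17734189e-01,  1.61480899e+00,  1.91202069e-06,
        1.31130979e+00, -1.12205489e-01]), 'qvel': array([-3.33661958e-05, -7.51534273e-04, -1.90543621e-03, -6.82648098e-04,
        8.22541676e-04,  6.34855553e-04]), 'tau': array([-1.78731818e-03, -3.98075831e+01, -3.04970276e+01, -2.33810215e-04,
        4.20842698e-03,  1.98731834e-05]), 'tool_pos': array([272.44890873, 561.70744124, 252.04594941]), 'tool_rot': array([ 2.23966113e-01,  9.74596277e-01, -1.06587045e-03, -3.75724791e-04]), 'wrist_force': array([ 0.92495941, -0.66750444, -0.09666699]), 'ft_torque': array([-0.05735918, -0.01312943,  0.00269891]), 'gripper_force': 0.0, 'finger_gap': 85.38582419056384}
```

View pics/top0.png

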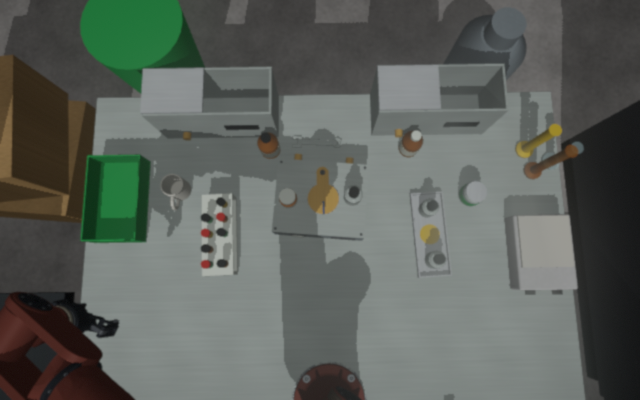

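View pics/scene0.png

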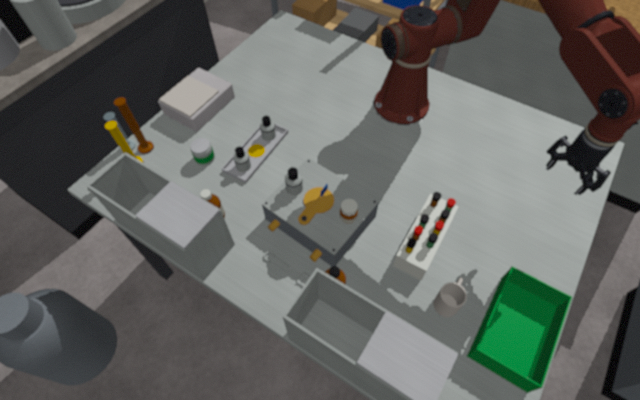

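The top view shows the unit at about (320,197): jar on the left (288,197), pot on the right (353,192). The tray is on the right, with the yellow pad at (429,233). I'll enlarge both regions.

Run:
```python
import cv2
a=cv2.imread('pics/top0.png')
cv2.imwrite('pics/c1.png',cv2.convertScaleAbs(cv2.resize(a[140:285,262:462],None,fx=4,fy=4,interpolation=cv2.INTER_CUBIC),alpha=1.4))
b=cv2.imread('pics/scene0.png')
cv2.imwrite('pics/c2.png',cv2.convertScaleAbs(cv2.resize(b[105:265,215:395],None,fx=3.7,fy=3.7,interpolation=cv2.INTER_CUBIC),alpha=1.4))
```

```text
(no output)
```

View pics/c1.png

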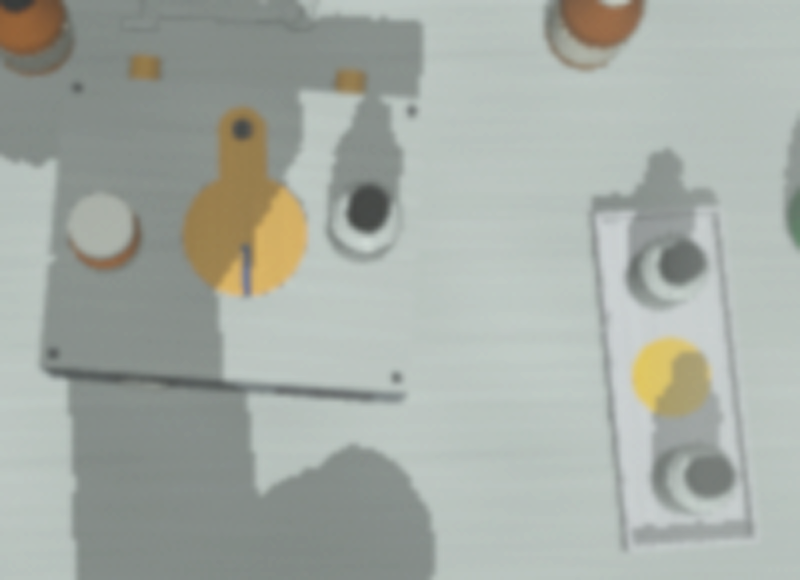

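View pics/c2.png

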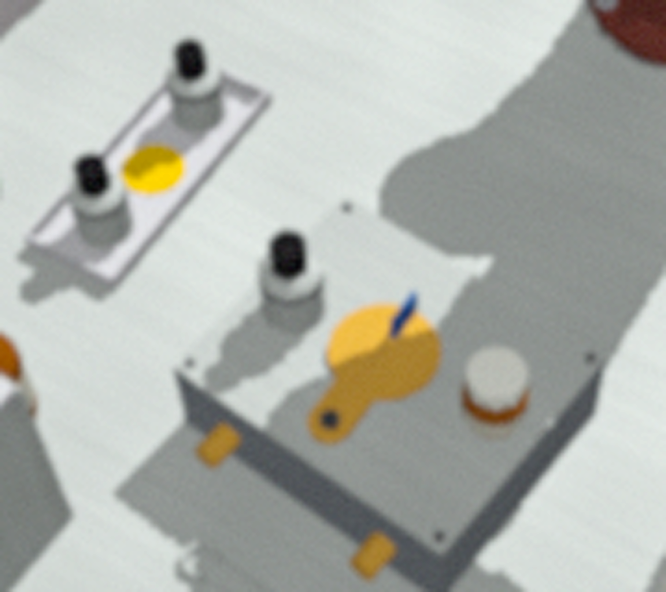

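The crops show, top crop: pot cap (369,208), pivot (242,129), lip (247,270), pad (672,377). Scene crop: pot cap top (289,240), pivot (330,418), pad (153,169). Next I triangulate from both views.

Run:
```python
from h import *
T,S=cam('top'),cam('scene')
t=lambda x,y:(262+(x+.5)/4-.5,140+(y+.5)/4-.5)
s=lambda x,y:(215+(x+.5)/3.7-.5,105+(y+.5)/3.7-.5)
P={'potcap':(178,(369,208),(289,240)),'pivot':(102,(242,129),(330,418)),'disc':(96,(246,237),(385,351)),'lip':(120,(247,270),(405,313)),
'pad':(4,(672,377),(153,169)),'jar':(148,(102,225),(497,374)),'capb':(92,(684,262),(92,165)),'capc':(92,(710,474),(190,50)),
's1':(90,(77,88),(439,536)),'s2':(90,(412,111),(190,363)),'s3':(90,(53,353),(590,357)),'s4':(90,(397,377),(347,207)),
't1':(18,(594,206),None),'t2':(18,(715,203),None),'t3':(18,(626,545),None),'t4':(18,(752,534),None)}
for k,(z,a,b) in P.items():
    print(k,z,ray(T,*t(*a),z)[:2].round(1), ray(S,*s(*b),z)[:2].round(1) if b else '')
```

```text
potcap 178 [584.9 -78. ] [582.1 -75.6]
pivot 102 [660.3   8.1] [661.2  12.7]
disc 96 [580.5   6.3] [583.4  12.4]
lip 120 [552.3   6. ] [557.7  14.9]
pad 4 [ 481.8 -323. ] [ 480.8 -318.1]
jar 148 [581.2 107.3] [583.2 113.3]
capb 92 [ 558.  -314.3] [ 557.5 -309.9]
capc 92 [ 403.8 -324. ] [ 401.8 -320.9]
s1 90 [696.4 130.8] [695.9 133.9]
s2 90 [ 675.2 -118.8] [ 674.1 -114.7]
s3 90 [498.  147.8] [496.4 151.3]
s4 90 [ 476.9 -101.7] [474.8 -97.6]
t1 18 [ 615.1 -266.1] 
t2 18 [ 616.2 -360.8] 
t3 18 [ 354.1 -277.5] 
t4 18 [ 360.9 -373.2]
```

```bash
python3 -c "
import workcell as w;print([n for n in dir(w) if n[0]!='_']);print(getattr(w,'tip_reach',None))"
```

```text
['Unreachable', 'close_job', 'get_image', 'sense', 'tip_reach']
22.0
```

arm_command([
  [0.008,-0.017,0,0.02],
  [0.0165,-0.034,0,0.02],
  [0.0165,-0.034,0,0.02],
  [0.0165,-0.034,0,0.02],
  [0.0165,-0.034,0,0.02],
], hand=1)

```text
time_s: 0.52
tool_pos: [346.8, 407.6, 252.6]
tool_rot: [0.174, 0.985, -0.0, -0.0]
wrist_force: [0.2, 0.7, -0.4]
finger_gap: 85.6
gripper_force: 0.0
```

arm_command([
  [0.0165,-0.034,0,0.02],
  [0.0165,-0.034,0,0.02],
  [0.0165,-0.034,0,0.02],
  [0.0165,-0.034,0,0.02],
  [0.0165,-0.034,0,0.02],
])

```text
time_s: 0.93
tool_pos: [429.4, 237.5, 252.9]
tool_rot: [0.125, 0.992, -0.0, -0.0]
wrist_force: [0.4, 0.2, -0.2]
finger_gap: 85.3
gripper_force: 0.0
```

arm_command([
  [0.0165,-0.034,0,0.02],
  [0.0165,-0.034,0,0.02],
  [0.0165,-0.034,0,0.02],
  [0.0165,-0.034,0,0.02],
  [0.0165,-0.034,0,0.02],
])

```text
time_s: 1.35
tool_pos: [511.9, 67.5, 252.9]
tool_rot: [0.075, 0.997, 0.0, -0.0]
wrist_force: [1.4, 0.3, 0.5]
finger_gap: 85.5
gripper_force: 0.0
```

arm_command([
  [0.0165,-0.034,0,0.02],
  [0.0165,-0.034,0,0.02],
  [0.0165,-0.034,0,0.02],
  [0.008,-0.017,0,0.02],
  [0,0,0,0],
])

```text
time_s: 1.77
tool_pos: [570.5, -53.7, 252.8]
tool_rot: [0.038, 0.999, -0.001, 0.0]
wrist_force: [-0.5, 0.8, -0.5]
finger_gap: 85.2
gripper_force: 0.0
```

arm_command([
  [0.0065,-0.0115,0,0],
  [0.0065,-0.0115,-0.01,0],
  [0,0,-0.02,0],
  [0,0,-0.02,0],
  [0,0,0,0],
])

```text
time_s: 2.18
tool_pos: [579.0, -71.3, 198.2]
tool_rot: [0.036, 0.999, 0.001, -0.005]
wrist_force: [-1.3, -0.1, -1.9]
finger_gap: 85.0
gripper_force: 0.0
```

Run:
```python
from h import *
print(sense()['tool_pos'])
a=snap('top','t1.png')['image'];b=snap('scene','s1.png')['image']
A=cv2.resize(a[150:250,280:400],None,fx=4,fy=4,interpolation=cv2.INTER_CUBIC);B=cv2.resize(b[120:220,240:340],None,fx=4,fy=4,interpolation=cv2.INTER_CUBIC)
cv2.imwrite('pics/c3.png',cv2.convertScaleAbs(cv2.resize(np.hstack([A,B]),(792,360))[:,:,::-1],alpha=1.5))
```

```text
[578.9863411  -71.25678939 198.23212006]
```

View pics/c3.png

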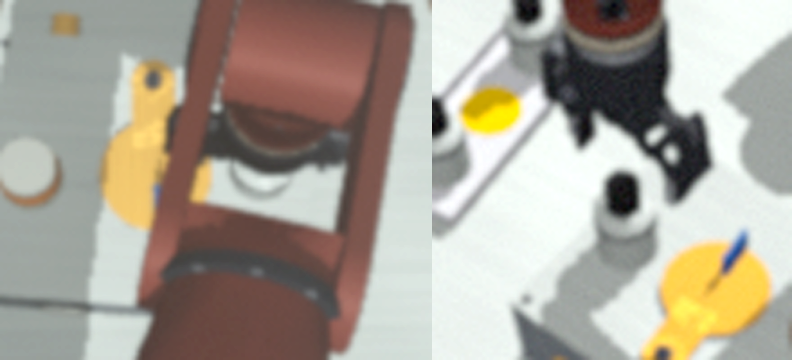

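The right half shows both fingertips, at about (582,140) and (680,195), straddling the pot cap top at (623,185). So the gripper is over the cap. I'll settle and descend.

arm_command([
  [0,0,0,0],
  [0,0,0,0],
])

```text
time_s: 2.45
tool_pos: [583.4, -72.5, 205.1]
tool_rot: [0.036, 0.999, -0.0, 0.001]
wrist_force: [-0.8, 0.5, 0.0]
finger_gap: 85.7
gripper_force: 0.0
```

arm_command([
  [0,-0.004,-0.01,0],
  [0,0,-0.012,0],
  [0,0,-0.01,0],
  [0,0,0,0],
  [0,0,0,0],
])

```text
time_s: 2.87
tool_pos: [581.1, -76.4, 169.4]
tool_rot: [0.036, 0.999, 0.0, -0.002]
wrist_force: [0.0, -0.5, -0.3]
finger_gap: 85.4
gripper_force: 0.0
```

arm_command([
  [0.001,0,0.002,0],
  [0,0,0,0],
  [0,0,0,0],
])

```text
time_s: 3.12
tool_pos: [584.1, -76.8, 174.2]
tool_rot: [0.036, 0.999, -0.0, 0.001]
wrist_force: [0.8, -0.0, -0.2]
finger_gap: 85.3
gripper_force: 0.0
```

arm_command([
  [0,0,-0.001,0],
  [0,0,0,0],
  [0,0,0,0],
  [0,0,0,0],
  [0,0,0,0],
], hand=-1)

```text
time_s: 3.53
tool_pos: [583.5, -76.6, 172.7]
tool_rot: [0.036, 0.999, 0.0, 0.0]
wrist_force: [1.6, -0.6, 0.8]
finger_gap: 27.8
gripper_force: 59.1
```

arm_command([
  [0,0,0,0],
  [0,0,0,0],
  [0,0,0,0],
  [0,0,0,0],
])

```text
time_s: 3.87
tool_pos: [583.6, -76.7, 172.6]
tool_rot: [0.036, 0.999, -0.0, 0.0]
wrist_force: [0.0, 0.1, 1.9]
finger_gap: 27.4
gripper_force: 59.3
```

arm_command([
  [0,0,0.006,0],
  [0,0,0.014,0],
  [0,0,0.018,0],
  [0,0,0.012,0],
  [0,0,0,0],
])

```text
time_s: 4.28
tool_pos: [585.2, -77.2, 225.7]
tool_rot: [0.036, 0.999, -0.001, 0.003]
wrist_force: [0.4, -0.1, -1.0]
finger_gap: 27.6
gripper_force: 59.1
```

arm_command([
  [-0.005,-0.012,0,0],
  [-0.0095,-0.0225,0,0],
  [-0.0125,-0.03,0,0],
  [-0.0125,-0.03,0,0],
  [-0.0125,-0.03,0,0],
])

```text
time_s: 4.7
tool_pos: [529.3, -202.4, 220.5]
tool_rot: [0.035, 0.999, 0.0, -0.002]
wrist_force: [-0.6, -1.1, -2.2]
finger_gap: 27.2
gripper_force: 59.3
```

arm_command([
  [-0.0125,-0.03,0,0],
  [-0.0125,-0.03,0,0],
  [-0.0105,-0.025,0,0],
  [-0.0085,-0.02,0,0],
  [-0.0045,-0.01,0,0],
])

```text
time_s: 5.12
tool_pos: [480.2, -318.7, 220.7]
tool_rot: [0.037, 0.999, 0.0, -0.001]
wrist_force: [-0.2, -0.0, -2.4]
finger_gap: 27.4
gripper_force: 59.3
```

arm_command([
  [0,0,0,0],
  [0,0,0,0],
  [0,0,0,0],
])

```text
time_s: 5.37
tool_pos: [482.8, -315.0, 221.6]
tool_rot: [0.036, 0.999, 0.001, -0.0]
wrist_force: [-0.2, -0.9, -1.6]
finger_gap: 26.8
gripper_force: 59.3
```

arm_command([
  [-0.001,-0.0035,-0.012,0],
  [-0.0005,-0.0015,-0.024,0],
  [0,0,-0.03,0],
  [0,0,-0.024,0],
  [0,0,-0.012,0],
])

```text
time_s: 5.78
tool_pos: [479.5, -318.2, 115.7]
tool_rot: [0.035, 0.999, 0.002, -0.003]
wrist_force: [-0.8, 0.7, -2.1]
finger_gap: 27.2
gripper_force: 59.3
```

arm_command([
  [0,0,0,0],
  [0,0,0,0],
  [0,0,0,0],
])

```text
time_s: 6.03
tool_pos: [482.6, -321.7, 121.8]
tool_rot: [0.036, 0.999, -0.001, 0.001]
wrist_force: [0.9, -0.0, -1.4]
finger_gap: 27.5
gripper_force: 59.3
```

Run:
```python
from h import *
print(sense()['tool_pos'])
a=snap('top','t2.png')['image'];b=snap('scene','s2.png')['image']
A=cv2.resize(a[170:290,380:480],None,fx=4,fy=4,interpolation=cv2.INTER_CUBIC);B=cv2.resize(b[90:210,200:300],None,fx=4,fy=4,interpolation=cv2.INTER_CUBIC)
cv2.imwrite('pics/c4.png',cv2.convertScaleAbs(np.hstack([A,B])[:,:,::-1],alpha=1.5))
```

```text
[ 482.6255193  -321.72892997  121.8173112 ]
```

View pics/c4.png

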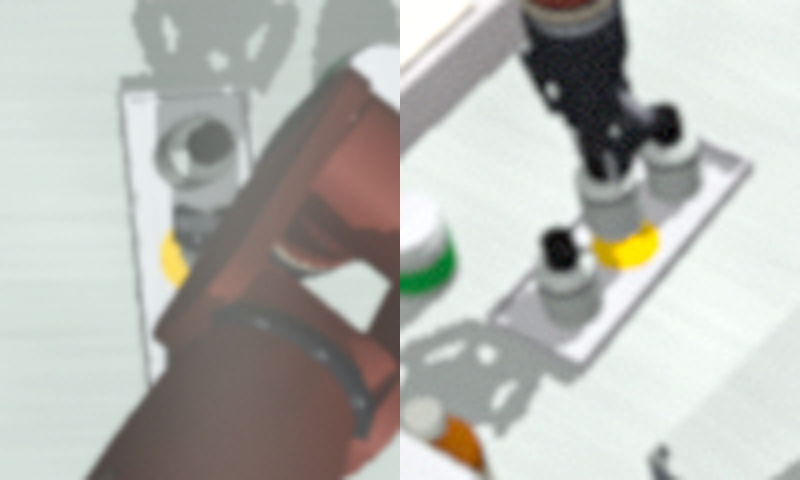

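The pot (610,205) hangs upright above the pad (625,245) in the right half, clear of both neighbours. I'll lower it gently.

arm_command([
  [-0.001,0.001,-0.01,0],
  [0,0,-0.01,0],
  [0,0,-0.006,0],
  [0,0,-0.003,0],
  [0,0,0,0],
])

```text
time_s: 6.55
tool_pos: [479.3, -319.3, 89.5]
tool_rot: [0.036, 0.999, 0.001, -0.001]
wrist_force: [0.4, 0.4, -2.5]
finger_gap: 27.3
gripper_force: 59.3
```

arm_command([
  [0,0,0,0],
  [0,0,0,0],
  [0,0,0,0],
])

```text
time_s: 6.8
tool_pos: [480.7, -320.5, 91.7]
tool_rot: [0.036, 0.999, -0.0, 0.0]
wrist_force: [1.5, -1.0, -1.9]
finger_gap: 27.0
gripper_force: 59.3
```

arm_command([
  [0,0,-0.002,0],
  [0,0,-0.001,0],
  [0,0,-0.001,0],
  [0,0,0,0],
  [0,0,0,0],
])

```text
time_s: 7.22
tool_pos: [480.3, -320.1, 87.2]
tool_rot: [0.036, 0.999, 0.0, -0.0]
wrist_force: [0.4, -0.1, -0.9]
finger_gap: 27.2
gripper_force: 59.3
```

arm_command([
  [0,0,-0.0005,0],
  [0,0,0,0],
  [0,0,0,0],
])

```text
time_s: 7.47
tool_pos: [480.3, -320.2, 86.8]
tool_rot: [0.036, 0.999, -0.0, -0.0]
wrist_force: [0.2, 0.4, -0.8]
finger_gap: 27.6
gripper_force: 59.3
```

arm_command([
  [0,0,-0.001,0],
  [0,0,0,0],
  [0,0,0,0],
])

```text
time_s: 7.72
tool_pos: [480.6, -320.3, 86.6]
tool_rot: [0.036, 0.999, -0.0, 0.0]
wrist_force: [-2.0, 2.6, 4.6]
finger_gap: 27.2
gripper_force: 59.8
```

arm_command([
  [0,0,0.0005,0],
  [0,0,0,0],
  [0,0,0,0],
  [0,0,0,0],
  [0,0,0,0],
], hand=1)

```text
time_s: 8.13
tool_pos: [480.3, -320.2, 86.1]
tool_rot: [0.036, 0.999, -0.0, -0.0]
wrist_force: [0.2, -0.7, 0.6]
finger_gap: 84.9
gripper_force: 0.0
```

arm_command([
  [0,0,0.01,0],
  [0,0,0.03,0],
  [0,0,0.035,0],
  [0,0,0.035,0],
  [0,0,0.01,0],
])

```text
time_s: 8.55
tool_pos: [483.3, -322.6, 213.9]
tool_rot: [0.036, 0.999, -0.004, 0.005]
wrist_force: [0.8, -0.7, 1.8]
finger_gap: 85.0
gripper_force: 0.0
```

arm_command([
  [0.003,0.015,0,0],
  [0.006,0.03,0,0],
  [0.006,0.03,0,0],
  [0.006,0.03,0,0],
  [0.006,0.03,0,0],
], hand=-1)

```text
time_s: 8.97
tool_pos: [506.1, -182.4, 204.4]
tool_rot: [0.036, 0.999, 0.001, -0.001]
wrist_force: [1.1, -0.7, 0.3]
finger_gap: 25.6
gripper_force: 0.0
```

arm_command([
  [0.006,0.03,0,0],
  [0.006,0.03,0,0],
  [0.006,0.03,0,0],
  [0.006,0.03,0,0],
  [0.006,0.03,0,0],
])

```text
time_s: 9.38
tool_pos: [535.8, -32.5, 204.4]
tool_rot: [0.036, 0.999, 0.0, -0.002]
wrist_force: [-1.5, -0.2, 0.6]
finger_gap: -0.1
gripper_force: 0.0
```

arm_command([
  [0.006,0.03,0,0],
  [0.006,0.03,0,0],
  [0.003,0.015,0,0],
  [0,0,0,0],
  [0,0,0,0],
])

```text
time_s: 9.8
tool_pos: [550.9, 41.1, 204.7]
tool_rot: [0.035, 0.999, -0.0, -0.002]
wrist_force: [0.7, -0.3, -0.0]
finger_gap: -0.2
gripper_force: 0.0
```

arm_command([
  [0.004,0.001,-0.016,0],
  [0,0,-0.022,0],
  [0,0,-0.022,0],
  [0,0,-0.014,0],
  [0,0,0,0],
])

```text
time_s: 10.22
tool_pos: [552.2, 39.8, 127.5]
tool_rot: [0.037, 0.999, -0.0, -0.005]
wrist_force: [-1.3, 0.3, -0.0]
finger_gap: 0.4
gripper_force: 0.0
```

arm_command([
  [0,0,0,0],
  [0,0,0,0],
  [0,0,0,0],
])

```text
time_s: 10.47
tool_pos: [557.4, 40.3, 133.8]
tool_rot: [0.036, 0.999, -0.0, 0.001]
wrist_force: [0.8, 0.9, 0.3]
finger_gap: -0.1
gripper_force: 0.0
```

Run:
```python
from h import *
print(sense()['tool_pos'])
b=snap('scene','s3.png')['image']
cv2.imwrite('pics/c5.png',cv2.convertScaleAbs(cv2.resize(b[90:240,215:395],None,fx=4,fy=4,interpolation=cv2.INTER_CUBIC)[:,:,::-1],alpha=1.5))
```

```text
[557.4065476   40.30458255 133.80712239]
```

View pics/c5.png

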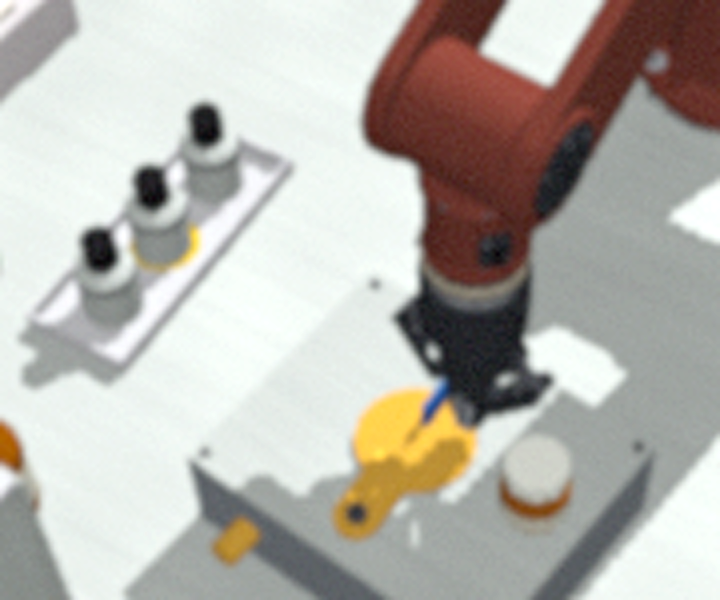

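The pot stands upright on the pad (165,240). The shut gripper tips at (470,410) are on the jar side of the blue lip (435,400), clear of the jar (535,475). I'll go down to lip height and push.

arm_command([
  [0,0,-0.005,0],
  [0,0,-0.003,0],
  [0,0,0,0],
  [0,0,0,0],
])

```text
time_s: 10.85
tool_pos: [556.0, 40.9, 124.0]
tool_rot: [0.036, 0.999, -0.0, -0.0]
wrist_force: [0.8, -0.4, -0.4]
finger_gap: -0.2
gripper_force: 0.0
```

arm_command([
  [0,-0.006,0,0],
  [0,-0.006,0,0],
  [-0.001,-0.006,0,0],
  [0,-0.006,0,0],
  [0,-0.006,0,0],
])

```text
time_s: 11.27
tool_pos: [555.6, 10.3, 124.5]
tool_rot: [0.036, 0.999, 0.0, 0.0]
wrist_force: [0.1, 1.1, 0.0]
finger_gap: 0.1
gripper_force: 0.7
```

arm_command([
  [-0.0005,-0.008,0,0],
  [0.0005,-0.008,0,0],
  [0.001,-0.008,0,0],
  [0.002,-0.008,0,0],
  [0.003,-0.008,0,0],
])

```text
time_s: 11.68
tool_pos: [561.2, -30.0, 124.2]
tool_rot: [0.036, 0.999, 0.0, -0.0]
wrist_force: [0.4, 1.6, -0.3]
finger_gap: 0.1
gripper_force: 0.7
```

arm_command([
  [0.004,-0.008,0,0],
  [0.004,-0.008,0,0],
  [0.006,-0.0075,0,0],
  [0.006,-0.007,0,0],
  [0.006,-0.007,0,0],
])

```text
time_s: 12.1
tool_pos: [587.9, -67.5, 124.2]
tool_rot: [0.036, 0.999, 0.0, -0.0]
wrist_force: [-0.1, 1.3, 0.4]
finger_gap: 0.1
gripper_force: 0.7
```

arm_command([
  [0.006,-0.005,0,0],
  [0.006,-0.004,0,0],
  [0.006,-0.004,0,0],
  [0.006,-0.003,0,0],
  [0.0045,-0.0025,0,0],
])

```text
time_s: 12.52
tool_pos: [616.5, -85.5, 124.2]
tool_rot: [0.036, 0.999, -0.0, -0.0]
wrist_force: [-0.4, 1.2, 0.1]
finger_gap: 0.2
gripper_force: 0.6
```

arm_command([
  [-0.006,0.003,0,0],
  [-0.01,0.006,0.01,0],
  [-0.01,0.01,0.02,0],
  [-0.005,0.03,0.01,0],
  [0,0.03,0,0],
])

```text
time_s: 12.93
tool_pos: [585.8, -6.6, 167.6]
tool_rot: [0.037, 0.999, -0.001, 0.003]
wrist_force: [0.9, 1.0, 1.0]
finger_gap: 0.3
gripper_force: 0.0
```

Run:
```python
from h import *
print(sense()['tool_pos'])
b=snap('scene','s4.png')['image']
cv2.imwrite('pics/c6.png',cv2.convertScaleAbs(cv2.resize(b[90:240,215:395],None,fx=4,fy=4,interpolation=cv2.INTER_CUBIC)[:,:,::-1],alpha=1.5))
```

```text
[585.78493642  -6.59279419 167.59113266]
```

View pics/c6.png

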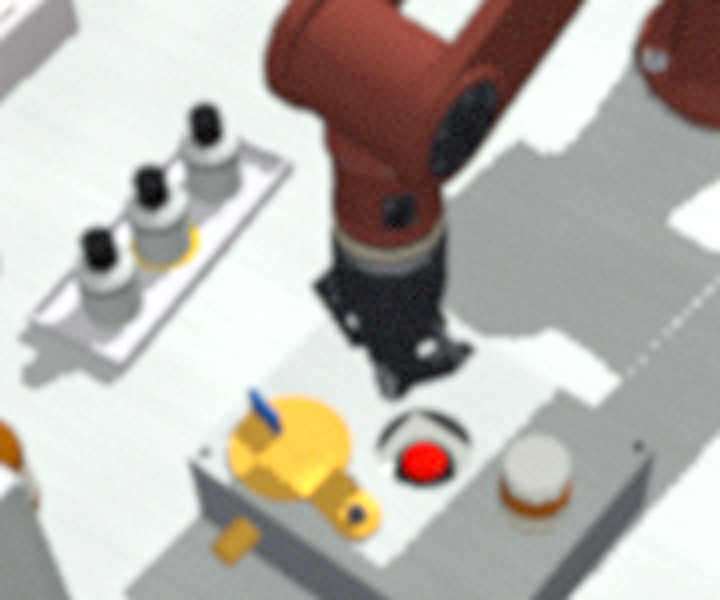

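The port is fully uncovered. The button's red top is at (424,462) and the disc at (290,447), on the pot's former side. Next I locate the button.

Run:
```python
from h import *
S=cam('scene');s=lambda x,y:(215+(x+.5)/4-.5,90+(y+.5)/4-.5)
print('button',ray(S,*s(424,462),76),'lip',ray(S,*s(263,410),120),'disc',ray(S,*s(290,447),96),'pivot',ray(S,*s(356,514),102))
print(sense()['tool_pos'])
```

```text
button [586.3245165   20.90925611  76.        ] lip [635.33111934 -86.97037405 120.        ] disc [639.24387679 -62.23096612  96.        ] pivot [662.95075036  13.13720662 102.        ]
[585.03100566  -0.60426551 166.45051878]
```

arm_command([
  [-0.001,0.009,0,0],
  [-0.0005,0.009,0,0],
  [0,0,0,0],
  [0,0,0,0],
  [0,0,0,0],
])

```text
time_s: 13.4
tool_pos: [583.3, 11.2, 164.0]
tool_rot: [0.036, 0.999, -0.0, -0.0]
wrist_force: [-0.1, 0.6, -0.5]
finger_gap: 0.3
gripper_force: 0.0
```

arm_command([
  [0,0.006,-0.01,0],
  [0,0,-0.018,0],
  [0,0,-0.016,0],
  [0,0,-0.008,0],
  [0,0,0,0],
])

```text
time_s: 13.82
tool_pos: [581.0, 17.7, 108.9]
tool_rot: [0.036, 0.999, 0.0, -0.003]
wrist_force: [-0.5, 0.8, 0.1]
finger_gap: 0.0
gripper_force: 0.0
```

arm_command([
  [0,0,0,0],
  [0,0,0,0],
  [0,0,0,0],
])

```text
time_s: 14.07
tool_pos: [584.4, 17.6, 113.5]
tool_rot: [0.036, 0.999, -0.0, 0.001]
wrist_force: [1.3, -0.2, -0.6]
finger_gap: -0.0
gripper_force: 0.0
```

arm_command([
  [0,0,-0.006,0],
  [0,0,-0.006,0],
  [0,0,-0.003,0],
  [0,0,-0.002,0],
  [0,0,0,0],
])

```text
time_s: 14.48
tool_pos: [583.3, 17.8, 95.1]
tool_rot: [0.036, 0.999, -0.0, -0.0]
wrist_force: [-0.1, -0.1, 2.8]
finger_gap: 0.1
gripper_force: 1.5
```

arm_command([
  [0,0,-0.002,0],
  [0,0,-0.0015,0],
  [0,0,0,0],
  [0,0,0,0],
])

```text
time_s: 14.82
tool_pos: [583.4, 17.8, 92.3]
tool_rot: [0.036, 0.999, -0.0, -0.0]
wrist_force: [-2.7, -0.1, 4.2]
finger_gap: 0.1
gripper_force: 2.4
```

arm_command([
  [0,0,-0.001,0],
  [0,0,-0.001,0],
  [0,0,0,0],
  [0,0,0,0],
])

```text
time_s: 15.15
tool_pos: [583.5, 17.8, 91.9]
tool_rot: [0.036, 0.999, -0.0, -0.0]
wrist_force: [-5.8, 0.4, 13.6]
finger_gap: 0.2
gripper_force: 6.7
```

arm_command([
  [0,0,0.015,0],
  [0,0,0.03,0],
  [0,0,0.03,0],
  [0.008,-0.012,0.005,0],
  [0.016,-0.024,0,0],
])

```text
time_s: 15.57
tool_pos: [608.7, -16.7, 172.7]
tool_rot: [0.034, 0.999, 0.0, 0.003]
wrist_force: [0.4, -0.4, -0.5]
finger_gap: 0.2
gripper_force: 0.0
```

arm_command([
  [0.02,-0.03,0,0],
  [0.02,-0.03,0,0],
  [0.014,-0.021,0,0],
  [0,0,0,0],
  [0,0,0,0],
])

```text
time_s: 15.98
tool_pos: [661.5, -100.8, 168.4]
tool_rot: [0.037, 0.999, 0.0, -0.001]
wrist_force: [0.1, -0.4, -0.6]
finger_gap: -0.1
gripper_force: 0.0
```

arm_command([
  [0,0,0,0],
  [0,0,0,0],
])

```text
time_s: 16.15
tool_pos: [660.4, -98.1, 168.7]
tool_rot: [0.035, 0.999, 0.0, -0.001]
wrist_force: [-0.1, 0.3, -0.4]
finger_gap: 0.2
gripper_force: 0.0
```

arm_command([
  [0.003,0,-0.008,0],
  [0,0,-0.012,0],
  [0,0,-0.012,0],
  [0,0,-0.006,0],
  [0,0,-0.003,0],
])

```text
time_s: 16.57
tool_pos: [662.5, -98.4, 125.7]
tool_rot: [0.036, 0.999, 0.001, -0.002]
wrist_force: [0.4, 0.7, -1.0]
finger_gap: -0.2
gripper_force: 0.0
```

arm_command([
  [0,0,0,0],
  [0,0,0,0],
  [0,0,0,0],
  [0,0,0,0],
])

```text
time_s: 16.9
tool_pos: [664.9, -99.4, 129.7]
tool_rot: [0.036, 0.999, -0.0, 0.001]
wrist_force: [-0.2, -0.3, 1.4]
finger_gap: -0.0
gripper_force: 0.0
```

arm_command([
  [-0.004,0.001,-0.003,0],
  [-0.006,0.001,-0.002,0],
  [-0.006,0.002,0,0],
  [-0.007,0.002,0,0],
  [-0.007,0.002,0,0],
])

```text
time_s: 17.32
tool_pos: [633.8, -90.9, 123.7]
tool_rot: [0.036, 0.999, 0.0, 0.0]
wrist_force: [1.1, -0.5, -0.7]
finger_gap: -0.1
gripper_force: 0.7
```

arm_command([
  [-0.007,0.0015,0,0],
  [-0.0075,0.002,0,0],
  [-0.0075,0.004,0,0],
  [-0.0075,0.004,0,0],
  [-0.0075,0.004,0,0],
])

```text
time_s: 17.73
tool_pos: [596.8, -75.4, 124.2]
tool_rot: [0.036, 0.999, -0.0, 0.0]
wrist_force: [1.1, -0.6, -0.4]
finger_gap: -0.1
gripper_force: 0.7
```

arm_command([
  [-0.007,0.006,0,0],
  [-0.006,0.006,0,0],
  [-0.0055,0.006,0,0],
  [-0.005,0.008,0,0],
  [-0.005,0.008,0,0],
])

```text
time_s: 18.15
tool_pos: [568.3, -41.1, 123.8]
tool_rot: [0.036, 0.999, -0.0, -0.0]
wrist_force: [1.6, -1.0, 0.6]
finger_gap: -0.0
gripper_force: 0.7
```

arm_command([
  [-0.004,0.008,0,0],
  [-0.003,0.007,0,0],
  [-0.002,0.007,0,0],
  [-0.002,0.007,0,0],
  [-0.001,0.006,0,0],
])

```text
time_s: 18.57
tool_pos: [556.5, -5.9, 123.7]
tool_rot: [0.036, 0.999, -0.0, -0.0]
wrist_force: [0.6, -1.1, 0.2]
finger_gap: -0.1
gripper_force: 0.6
```

arm_command([
  [-0.001,0.004,0,0],
  [0,0.004,0,0],
  [0,0,0,0],
  [0,0,0,0],
])

```text
time_s: 18.9
tool_pos: [555.5, 1.8, 123.6]
tool_rot: [0.036, 0.999, 0.0, -0.001]
wrist_force: [0.0, -0.7, -0.3]
finger_gap: 0.0
gripper_force: 0.0
```

Back off from the lip, rise, move well clear and look from the top.

arm_command([
  [0,-0.006,0,0],
  [0,-0.01,0,0],
  [0,0,0.02,0],
  [0,0,0.035,0],
  [0,0,0.035,0],
])

```text
time_s: 19.32
tool_pos: [554.2, -15.8, 212.8]
tool_rot: [0.037, 0.999, 0.0, -0.003]
wrist_force: [0.9, 0.6, 0.6]
finger_gap: 0.3
gripper_force: 0.0
```

arm_command([
  [-0.015,0.01,0.02,0],
  [-0.02,0.03,0,0],
  [-0.02,0.04,0,0],
  [-0.02,0.04,0,0],
  [-0.02,0.04,0,0],
])

```text
time_s: 19.73
tool_pos: [464.3, 137.1, 234.2]
tool_rot: [0.037, 0.999, 0.0, 0.0]
wrist_force: [-0.1, 1.8, 0.4]
finger_gap: -0.0
gripper_force: 0.0
```

arm_command([
  [-0.02,0.04,0,0],
  [-0.02,0.04,0,0],
  [-0.02,0.04,0,0],
  [-0.01,0.02,0,0],
  [0,0,0,0],
])

```text
time_s: 20.15
tool_pos: [397.3, 271.4, 233.8]
tool_rot: [0.034, 0.999, 0.001, -0.0]
wrist_force: [0.0, 0.4, 0.6]
finger_gap: -0.2
gripper_force: 0.0
```

Run:
```python
from h import *
a=snap('top','t5.png')['image'];snap('scene','s5.png')
cv2.imwrite('pics/c7.png',cv2.convertScaleAbs(cv2.resize(a[140:285,262:462],None,fx=4,fy=4,interpolation=cv2.INTER_CUBIC)[:,:,::-1],alpha=1.4))
print(sense()['tool_pos'])
```

```text
[399.11613783 268.69209102 233.79203332]
```

View pics/c7.png

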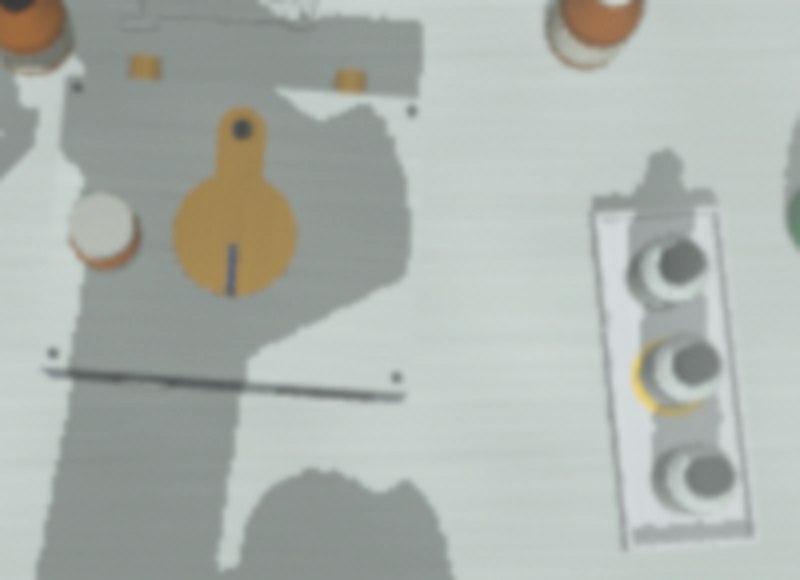

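Run:
```python
from h import *
T=cam('top');t=lambda x,y:(262+(x+.5)/4-.5,140+(y+.5)/4-.5)
print(ray(T,*t(696,364),92),ray(T,*t(672,377),4))
```

```text
[ 483.04389436 -318.62856288   92.        ] [ 481.82268123 -322.99735582    4.        ]
```

The cover is centred on the port again: disc (235,235), pivot (242,129), parallel to the unit within 0.02 rad. The pot is upright on the pad. I'll check its centring numerically by fitting the visible yellow in both cameras.

```bash
cat > fit.py <<'E'
from h import *
from scipy.optimize import minimize
K=6
def yel(f):
    a=cv2.imread(f).astype(float);return np.clip((a[:,:,2]*.5+a[:,:,1]*.5-a[:,:,0])/(a.sum(2)/3+1),0,None)
def disc(d,c,r,z,box):
    u0,v0,w,h=box;an=np.linspace(0,2*np.pi,60)
    p=np.array([proj(d,(c[0]+r*np.cos(t),c[1]+r*np.sin(t),z)) for t in an])
    return ((p-[u0,v0]+.5)*K)
def mask(pts,box):
    m=np.zeros((box[3]*K,box[2]*K),np.uint8);cv2.fillPoly(m,[cv2.convexHull(np.round(pts).astype(np.int32))],1);return m
def soft(m,box): return cv2.GaussianBlur(cv2.resize(m.astype(float),(box[2],box[3]),interpolation=cv2.INTER_AREA),(0,0),.6)
for n,before,after,g in(('top','pics/top0.png','pics/t5.png',(482,-323)),('scene','pics/scene0.png','pics/s5.png',(481,-318))):
    d=cam(n);u,v=proj(d,(*g,4));box=(int(u)-18,int(v)-18,36,36);sl=np.s_[box[1]:box[1]+36,box[0]:box[0]+36]
    B=yel(before)[sl];A=yel(after)[sl];ref=np.percentile(B,98)
    best=min((((B/ref-soft(mask(disc(d,(g[0]+x,g[1]+y),31,4,box),box),box))**2).sum(),x,y) for x in np.arange(-6,6.1,1) for y in np.arange(-6,6.1,1))
    c=(g[0]+best[1],g[1]+best[2]);pm=mask(disc(d,c,31,4,box),box)
    def cost(x,y):
        q=(c[0]+x,c[1]+y);cyl=mask(np.vstack([disc(d,q,26,4,box),disc(d,q,26,64,box)]),box)|mask(np.vstack([disc(d,q,15,64,box),disc(d,q,15,92,box)]),box)
        return ((A/ref-soft(pm*(1-cyl),box))**2).sum()
    r=sorted((cost(x,y),x,y) for x in np.arange(-8,8.1,1) for y in np.arange(-8,8.1,1))[:4]
    print(n,'pad',c,round(best[0],2),'pot-pad',[[round(float(k),2) for k in q] for q in r],'visible',A.sum()/B.sum())
E
python3 fit.py
```

```text
top pad (np.float64(483.0), np.float64(-321.0)) 31.96 pot-pad [[7.53, 1.0, -1.0], [7.69, 1.0, -2.0], [7.74, 2.0, -1.0], [7.81, 2.0, -2.0]] visible 0.20694129368888842
scene pad (np.float64(480.0), np.float64(-319.0)) 13.21 pot-pad [[3.55, 4.0, 1.0], [3.66, 4.0, 2.0], [3.68, 3.0, 1.0], [3.83, 5.0, 2.0]] visible 0.13850712765563777
```

The pot is centred on the pad to within a few mm in both views. The arm is clear of everything, so I'm handing in.

```bash
python3 -c "
from workcell import *
print(sense()['wrist_force'],sense()['time_s']);print(close_job())"
```

```text
[-0.21787267 -0.36569867 -0.33784555] 20.25
the job is handed in; nothing more can be done
None
```

I handed the job in at 20.3 s with the steps done in order: pot upright on the yellow pad (within about 4 mm of centre), cover swivelled clear, button pressed to its stop (13.6 N at the wrist), cover back within about 0.02 rad of centred, nothing else seen moved; the hand-in returned no verdict.

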